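# Open the counterweighted paint box and put the jar away

### The job

Open the paint box: push its blue lid up from below by the brass front lip until it goes over its balance point and stays open by itself, never forcing it hard against its stop. Then stand the yellow-capped jar gently upright in the free space inside, between the front wall and the colour rack, let go, and leave the rack, the brush pot and the paint tin where they are.

Things in the scene. Friction and masses are not known exactly. Their poses are not given: they have to be found in the camera images.
- paintbox: wooden paint box with open top, fixed to the table, 120 (its x) x 240 (its y) x 80 mm high, walls and floor 6 mm thick. Origin: centre of its underside on the table. Its -x side is the front, towards the robot; +x the back, where the lid is hinged; z up
- lid: blue lid plate 120 x 240 x 8 mm, 0.5 to 0.72 kg. Origin on the hinge axis, at its underside. Shut, its axes are the box's and it reaches along its -x; the angle of its z from vertical is the opening angle (0 shut). It opens by turning about the box's +y: the front lip goes up and over, away from the robot. Never put more than 22 N on it
- lid_lip (a point): point under the brass lip at the middle of the lid's front edge, 140 mm from the hinge axis. The lip is 110 mm wide, 8 mm thick, stands out 38 mm beyond the box's front wall (to 158 mm from the hinge) and is 80 mm above the table when shut; the space below is free, so fingertips get under it with the tool tilted about 40 degrees
- lid_hinge (a point): middle of the hinge axis (along box y), on top of the back wall, 80 mm above the table; axes as the box. The lid's stay resists, at the lip: 2 to 5 N at first, up to 7 N on the way, then less and less, to nothing at the balance point; past it the stay swings the lid onto its stop 0.05 to 0.15 rad on and holds it. Short of balance the lid falls shut
- space (a point): centre of the free floor space in the front of the box, on the inner floor 6 mm above the table; the free space is 66 mm along the box's x by 228 mm along its y and 74 mm deep. Its axes are the box's
- rack: loose wooden colour rack in the back of the box, 41 x 222 x 74.5 mm, 0.8 kg, with six coloured dots on top; its top is level with the box's rim and carries the shut lid. Origin: centre of its underside. Leave it alone
- jar_mid (a point): centre (half-way up, 30 mm) of the glass jar with yellow cap, 44 mm diameter, 60 mm high, about 0.15 kg, standing upright beside the box; its z is the jar's axis
- brushpot: terracotta pot with brushes, 68 mm diameter at the rim, pot 90 mm high, brushes to 205 mm. Origin: centre of its underside. Leave it alone
- tin: closed paint tin, 84 mm diameter, 95 mm high, 0.7 kg. Origin: centre of its underside. Leave it alone
- lid_stay (a point): middle of the axle of the stay, a steel counterweight bar geared to the lid, 45 mm behind the box, 80 mm above the table. Its setting differs each time and is hard to see: balance is anywhere from 1.45 to 2.1 rad of opening, the stop 0.05 to 0.15 rad on. Feel for it: the push dies away and the lid runs off the finger. The stop gives about 2 N per mm at the lip
Mind the look-alikes: they are no part of the job. Leave any pink or red look-alike of the part that bears jar_mid alone.

How it is judged:
By the outcome, as a careful person would: the job done as asked, in the order asked, and still so for the second after the job is handed in, with the robot touching nothing.
It also fails if it takes over 72 s, if anything falls off the work surface, if the arm or the gripper's body presses on something with over 40 N, if the wrist force passes 120 N, or if a joint passes its speed limit or range.

### The arm

A 6-joint arm with a two-finger parallel gripper is mounted at the origin on the work surface. World frame = base frame: x ahead of the robot, y to its left, z up, the work surface at z = 0. Lengths are in m, angles in rad, forces in N, time in s.
With the tool pointing down it reaches from about 0.375 to 0.9 m from the base axis. Payload 3.1 kg.
Tool frame: the origin (TCP) lies between the finger pads; the fingertips stand 8 mm ahead of it and the grasp point (between the pads) lies 11 mm behind it; z points along the fingers, y is the line along which they close (so a half turn about z gives the same grasp; the last joint's range is limited). The gripper opens to 87 mm and grips with 3 to 60 N. Pads are 19 mm wide; open, the fingers measure 117 mm over their backs; the gripper's body (75 mm by 190 mm) begins 51 mm behind the grasp point.
Start: joints at [-0.178, 0.527, 1.433, -0, 1.181, -0.178], TCP at [0.625, 0, 0.231] pointing down, gripper open.
Joint ranges: [-3.08, 3.08], [-0.75, 2.2], [0.22, 2.44], [-1.43, 4.57], [0, 2.65], [-2.85, 2.85]. Speed limits (rad/s): [2.79, 2.79, 3.14, 3.14, 3.14, 3.14].

### API

Orientations are given as a unit quaternion [x, y, z, w].
In Python, from rig import robot, vision, job gives the robot as it stands.
- The arm moves only by the shell command python3 -m handwheel 'ROWS' [OPENING] [FORCE]. ROWS is JSON, a list of rows, each a list of 4 numbers: the shift along the tool's x, y, z as a fraction of full scale, then the turn about the tool's z as a fraction of full scale. A call has 1 to 20 rows; each row is the pose to reach, as a shift and turn from the pose commanded when the call began, along the tool's axes at that moment, turning the shorter way round; what a row does not reach only later rows make up. Full scale, the value 1, is 300 mm for a shift and 2 pi rad for a turn. A row lasts 1/12 s, in which the tool goes at most 41.7 mm and 7.16 degrees, less where a joint would pass 70% of its speed; a pose out of reach is approached as far as the arm can. A call with a number of a shift or a turn outside -1 to 1 is refused whole. A call with a gripper value outside its range is refused whole. OPENING is the opening in per cent of the stroke, from 0 (shut) to 100 (fully open), set as the call begins (- or left out, the last holds). The fingers move at their own pace and stop on an object; FORCE is the grip in N (left out, the last holds). Time passes only in rows, so rows that repeat a pose let the fingers close. It gives the time, the measured TCP pose, the force, the opening and the grip force at its end, in the units of the state.
- robot.get_obs(): the state, without advancing time (a new reading comes with each control period).
- vision.camera(name): name is "scene" or "side" or "wrist"; returns a dict with "frame" (400x640x3 uint8, red, green, blue), "K" (3x3 intrinsics, pixels), "cam_to_world" (4x4, takes a point from camera to world coordinates); the wrist camera has in their place "hand_eye" (4x4, takes a point from camera to tool coordinates, whose origin is the TCP and whose axes are the flange's). Camera axes: x right, y down, z forward; pixel columns grow to the right and rows downward; lengths in m; the calibration is good to about 2 mm. A picture is of the moment at which its call begins: read the wrist's pose just before it. There is no depth.
- job.hand_in(): hands the job in; it is judged then, once.
Trained networks look in the newest picture that a camera, given by its name, has taken for a name from the list of things; names that differ only in an ending like _2 or _b are one class to them, and where a whole thing is asked for, a point or a joint stands for the part that bears it (a point fixed in the world has none). Each returns a list of dicts, best first, with "conf" (0 to 1); they miss things now and then, are a little off and sometimes report something else, mostly with a low value. They report only what shows in the picture. A call takes as long as a camera call. They do not tell look-alikes from the thing itself.
- vision.look_for(camera, label): "point" ([row, column] in pixels, amid what is visible of it).
- vision.outline_of(camera, label): "mask" (400x640 bool, what is visible of it) and "point" ([row, column] in pixels, amid what is visible of it).
The state is a dict: "time": time; "q": joint angles; "joint_velocities": joint speeds; "joint_torque": joint torques, N m; "position": TCP position; "tool_rot": TCP orientation; "ft_force": force on the tool from outside, world axes, zero at the start; "moment": the same for the moment, N m; "grip_width": finger opening in m; "grip_force": force on a finger pad.
Only numpy, scipy, OpenCV 4.12 (cv2) and the standard library are available. Lean on these libraries where they do the work, as an engineer would, in place of code of your own. Each camera call takes 0.05 s, during which the arm holds its last target. There are 200 camera calls.

## Working session

There is one attempt and no reset: what is moved stays moved. The work goes in short steps, Python scripts to look and compute and a shell command to move; the robot and the scene stay as the last step left them, time stands still between calls to the robot, and variables do not carry over. Pictures are saved under pics/ and viewed, at most 10 in all, crops included, and the job is handed in when it is done.

```bash
ls; mkdir -p pics; python3 - <<'E'
from rig import robot, vision, job
import cv2, numpy as np
o=robot.get_obs();print({k:np.round(v,3) for k,v in o.items()})
ims=[]
for c in ["scene","side"]:
    d=vision.camera(c);print(c,np.round(d["K"],1).tolist(),np.round(d["cam_to_world"],3).tolist())
    cv2.imwrite(f"pics/{c}0.png",d["frame"][:,:,::-1])
    for l in ["paintbox","lid","lid_lip","lid_hinge","space","rack","jar_mid","brushpot","tin","lid_stay"]:
        r=vision.look_for(c,l)
        print(l,[(np.round(x["point"]).tolist(),round(x["conf"],2)) for x in r[:3]])
E
```

```text
pics
{'time': np.float64(0.0), 'q': array([-0.178,  0.528,  1.434, -0.   ,  1.181, -0.179]), 'joint_velocities': array([ 0.001, -0.   ,  0.   , -0.   ,  0.   , -0.001]), 'joint_torque': array([-1.0000e-03, -4.4005e+01, -1.7659e+01,  6.3000e-02,  5.8000e-02,
       -0.0000e+00]), 'position': array([0.624, 0.   , 0.23 ]), 'tool_rot': array([ 0.707,  0.707, -0.001, -0.001]), 'ft_force': array([-0.2  ,  0.529,  0.709]), 'moment': array([-0.033, -0.021, -0.046]), 'grip_force': np.float64(0.0), 'grip_width': np.float64(0.087)}
scene [[369.6, 0.0, 320.3], [0.0, 369.6, 200.1], [0.0, 0.0, 1.0]] [[-0.677, 0.408, -0.612, 1.091], [0.736, 0.369, -0.568, 0.518], [-0.006, -0.835, -0.55, 0.603], [0.0, 0.0, 0.0, 1.0]]
paintbox [([238.0, 332.0], 0.97)]
lid [([224.0, 342.0], 0.61), ([240.0, 329.0], 0.38)]
lid_lip [([224.0, 341.0], 0.83)]
lid_hinge [([240.0, 329.0], 0.71)]
space [([240.0, 333.0], 0.58)]
rack []
jar_mid [([201.0, 214.0], 0.9), ([170.0, 240.0], 0.7), ([187.0, 244.0], 0.64)]
brushpot [([248.0, 464.0], 0.59)]
tin [([166.0, 284.0], 0.73)]
lid_stay [([244.0, 329.0], 0.91), ([163.0, 283.0], 0.19)]
side [[362.3, 0.0, 316.7], [0.0, 362.3, 196.6], [0.0, 0.0, 1.0]] [[0.833, -0.306, 0.461, 0.064], [-0.553, -0.457, 0.696, -0.711], [-0.002, -0.835, -0.55, 0.632], [0.0, 0.0, 0.0, 1.0]]
paintbox [([187.0, 318.0], 0.72)]
lid [([182.0, 307.0], 0.87)]
lid_lip []
lid_hinge [([188.0, 318.0], 0.68)]
space [([189.0, 320.0], 0.79)]
rack []
jar_mid [([284.0, 430.0], 0.97), ([263.0, 388.0], 0.94), ([287.0, 398.0], 0.92)]
brushpot [([164.0, 233.0], 0.91)]
tin [([292.0, 345.0], 0.56)]
lid_stay [([188.0, 316.0], 0.8)]
```

View pics/scene0.png

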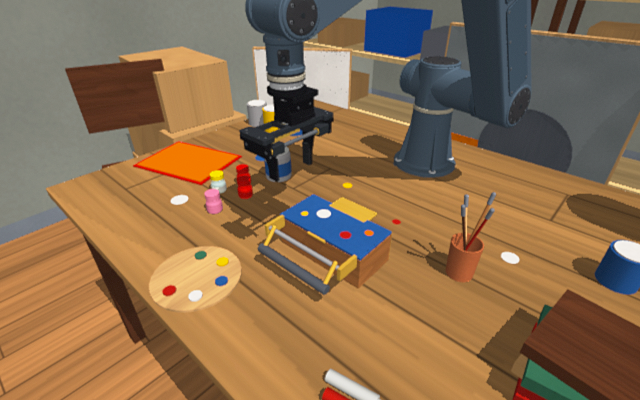

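View pics/side0.png

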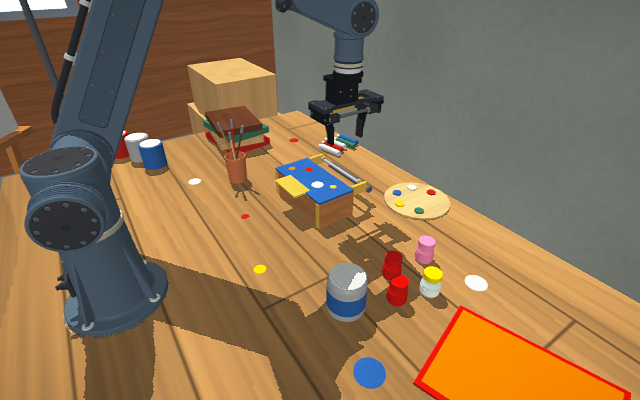

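The scene picture shows the shut lid around (225,337), with the lip at (209,353), the yellow jar at (183,217) beside two red and one pink look-alike, the pot at (258,465) and the tin behind the gripper. In the side picture the yellow jar is at (282,431), with red jars at (265,392) and (290,398), pink at (250,426), the tin at (292,347) and the lip at (186,292).

```bash
cat > h.py <<'E'
import numpy as np, cv2
from scipy.optimize import minimize, least_squares
def proj(d,P):
    T=np.linalg.inv(d["cam_to_world"]); c=np.atleast_2d(P)@T[:3,:3].T+T[:3,3]
    p=c@np.asarray(d["K"]).T; return p[:,:2]/p[:,2:]
def tri(ds,uvs,x0=(.6,0,.05)):
    r=least_squares(lambda X:np.concatenate([proj(d,X)[0]-u for d,u in zip(ds,uvs)]),x0); return r.x,r.fun
def box2w(b,P):
    c,s=np.cos(b[2]),np.sin(b[2]); P=np.atleast_2d(P)
    return np.c_[b[0]+c*P[:,0]-s*P[:,1],b[1]+s*P[:,0]+c*P[:,1],P[:,2]]
def softiou(d,P,m):
    h=cv2.convexHull((proj(d,P)*16).astype(np.int32).reshape(-1,1,2))
    a=np.zeros((400,640),np.uint8); cv2.fillPoly(a,[h],1,shift=4)
    return (a&m).sum()/(a|m).sum()
E
python3 - <<'E'
from rig import robot, vision
from h import *
import itertools
ds=[vision.camera("scene"),vision.camera("side")]
lm=[];boxes=[(180,240,270,400),(150,220,265,365)]
for d,(r0,r1,c0,c1) in zip(ds,boxes):
    hsv=cv2.cvtColor(d["frame"],cv2.COLOR_RGB2HSV)
    m=((hsv[...,0]>100)&(hsv[...,0]<125)&(hsv[...,1]>150)).astype(np.uint8)
    k=np.zeros_like(m);k[r0:r1+25,c0:c1]=m[r0:r1+25,c0:c1]
    n,l,st,_=cv2.connectedComponentsWithStats(k);i=1+st[1:,4].argmax();k=(l==i).astype(np.uint8)
    h=cv2.convexHull(cv2.findNonZero(k)); f=np.zeros_like(k);cv2.fillPoly(f,[h],1);lm.append(f);print("lid px",k.sum(),f.sum(),st[i])
C=np.array(list(itertools.product([-.06,.06],[-.12,.12],[.080,.088])))
best=None
for yaw in np.arange(-1.2,1.2,.2):
  for x in (.58,.64,.7):
   for y in (-.1,-.04,.02,.08):
    v=sum(-softiou(d,box2w((x,y,yaw),C),m) for d,m in zip(ds,lm))
    if best is None or v<best[0]: best=(v,(x,y,yaw))
r=minimize(lambda b:sum(-softiou(d,box2w(b,C),m) for d,m in zip(ds,lm)),best[1],method="Nelder-Mead",options=dict(initial_simplex=[np.array(best[1])+e for e in ([0,0,0],[.03,0,0],[0,.03,0],[0,0,.15])],xatol=1e-4,fatol=1e-4))
print("box",r.x,r.fun)
for d in ds: print(np.round(proj(d,box2w(r.x,[[-.098,-.055,.088],[-.098,.055,.088],[.06,-.12,.088],[.06,.12,.088],[-.06,-.12,.088],[-.06,.12,.088]]))).tolist())
# yellow cap
uv=[]
for d,(r0,r1,c0,c1) in zip(ds,[(168,195,205,230),(260,290,420,445)]):
    hsv=cv2.cvtColor(d["frame"],cv2.COLOR_RGB2HSV)
    m=((hsv[...,0]>22)&(hsv[...,0]<36)&(hsv[...,1]>170)).astype(np.uint8)
    k=np.zeros_like(m);k[r0:r1,c0:c1]=m[r0:r1,c0:c1]
    ys,xs=np.nonzero(k);uv.append(np.array([xs.mean(),ys.mean()]));print("cap",uv[-1],len(xs))
X,f=tri(ds,uv);print("cap",X,f)
for c in ["scene","side"]:
  for l in ["jar_mid","tin","brushpot"]:
    for x in vision.outline_of(c,l):
        ys,xs=np.nonzero(x["mask"]); print(c,l,round(x["conf"],2),np.round(x["point"]),ys.min(),ys.max(),xs.min(),xs.max(),np.round([xs.mean(),ys.mean()],1))
E
```

```text
lid px 2706 3353 [ 281  195  110   65 2706]
lid px 1424 1802 [ 276  158   77   47 1424]
box [0.56461376 0.07220674 0.02675448] -1.8633829339384982
[[342.0, 196.0], [377.0, 212.0], [279.0, 214.0], [361.0, 258.0], [313.0, 193.0], [392.0, 231.0]]
[[294.0, 196.0], [274.0, 179.0], [353.0, 189.0], [306.0, 157.0], [319.0, 202.0], [274.0, 167.0]]
cap [216.4375     175.00892857] 112
cap [432.3898917  274.46209386] 277
cap [ 0.58790218 -0.37714774  0.05256728] [-0.0778877  -0.01533989 -0.05638718  0.01252   ]
scene jar_mid 0.93 [201. 214.] 189 213 205 222 [213.2 201.5]
scene jar_mid 0.85 [186. 243.] 176 200 237 252 [244.4 187.7]
scene jar_mid 0.73 [178. 220.] 171 193 210 226 [218.  181.1]
scene jar_mid 0.69 [169. 244.] 165 176 236 249 [242.6 170.5]
scene jar_mid 0.45 [224. 342.] 195 260 282 390 [338.8 224.2]
scene tin 0.93 [165. 284.] 148 180 265 291 [283.5 165.1]
scene brushpot 0.95 [249. 465.] 193 282 446 495 [467.1 245. ]
side jar_mid 0.89 [263. 391.] 251 279 381 401 [391.1 264.2]
side jar_mid 0.76 [247. 428.] 235 263 415 434 [424.6 249.3]
side jar_mid 0.64 [287. 396.] 274 305 387 407 [397.5 289.8]
side tin 0.95 [291. 344.] 263 322 326 367 [346.1 291.7]
side brushpot 0.84 [164. 233.] 121 183 218 246 [235.1 161.4]
```

```bash
python3 -m handwheel '[[0.1,-0.13,0,0],[0.2,-0.26,0,0],[0.2,-0.39,0,0],[0.2,-0.52,0,0],[0.2,-0.65,0,0],[0.2,-0.78,0,0],[0.2,-0.91,0,0],[0.2,-1,0,0],[0.2,-1,0,0],[0.2,-1,0,0]]'; python3 -c "
from rig import robot
print(robot.get_obs())"
```

```text
time: 2.33
position: [0.324, 0.0602, 0.2309]
tool_rot: [0.707, 0.707, 0.0, 0.0]
ft_force: [2.4, -0.0, 0.8]
grip_width: 0.0868
grip_force: 0.0
{'time': 2.3333, 'q': array([-1.59911981e-01,  1.18674679e-01,  2.10956521e+00,  7.24943395e-05,
        9.12117676e-01, -1.59769771e-01]), 'joint_velocities': array([ 0.00070216,  0.03743721, -0.08724875,  0.00143129, -0.01874904,
        0.00139559]), 'joint_torque': array([ 3.32424324e-01, -2.03408951e+01, -1.15775979e+01,  4.43249568e-02,
        3.35351313e-01, -1.56690128e-02]), 'position': array([0.32402957, 0.06018934, 0.2309198 ]), 'tool_rot': array([7.07172597e-01, 7.07040689e-01, 3.84851268e-04, 4.83813604e-04]), 'ft_force': array([ 2.3651875 , -0.04400326,  0.82959778]), 'moment': array([-0.00944139, -0.03518481, -0.00924887]), 'grip_force': 0.0, 'grip_width': 0.08683939005499276}
```

```bash
python3 -m handwheel '[[0,-0.13,0,0],[0,-0.26,0,0],[0,-0.4,0,0],[0,-0.4,0,0],[0,-0.4,0,0]]'; python3 -c "
from rig import robot
print(robot.get_obs()['q'])"
```

```text
time: 2.75
position: [0.2048, 0.06, 0.2308]
tool_rot: [0.707, 0.707, 0.001, 0.001]
ft_force: [1.8, -0.1, -0.4]
grip_width: 0.0867
grip_force: 0.0
[-2.62223241e-01 -9.65374715e-02  2.33112418e+00  1.05500846e-04
  9.04807673e-01 -2.61269644e-01]
```

```bash
python3 -m handwheel '[[0,-0.13,0,0],[0,-0.26,0,0],[0,-0.3,0,0],[0,-0.3,0,0],[0,-0.3,0,0]]'; python3 -c "
from rig import robot
print(robot.get_obs()['q'])"
```

```text
time: 3.17
position: [0.1211, 0.0599, 0.2383]
tool_rot: [0.708, 0.706, -0.0, 0.003]
ft_force: [1.2, 0.4, 0.7]
grip_width: 0.087
grip_force: 0.0
[-4.97554464e-01 -3.74382208e-01  2.43750207e+00 -2.12314367e-03
  1.07318705e+00 -4.94233136e-01]
```

```bash
python3 -m handwheel '[[0,0.1,0,0],[0,0.2,0,0],[0,0.3,0,0],[0,0.3,0,0],[0,0.3,0,0]]'; python3 -c "
from rig import robot
print(robot.get_obs())"
```

```text
time: 3.58
position: [0.2116, 0.0614, 0.2367]
tool_rot: [0.706, 0.708, -0.001, -0.001]
ft_force: [-0.3, -0.3, -0.4]
grip_width: 0.0869
grip_force: 0.0
{'time': 3.5833, 'q': array([-2.43101717e-01, -9.27574292e-02,  2.30382813e+00, -1.97472174e-03,
        9.33371333e-01, -2.44679658e-01]), 'joint_velocities': array([-0.01724854, -0.05823699,  0.083042  , -0.00265303,  0.03744302,
       -0.00969573]), 'joint_torque': array([ -0.08435774,  -7.99756587, -14.90949512,   0.06759404,
        -0.2119235 ,   0.03880003]), 'position': array([0.21164116, 0.06138794, 0.23670376]), 'tool_rot': array([ 0.70613099,  0.70807935, -0.00141356, -0.00081232]), 'ft_force': array([-0.32693018, -0.27722243, -0.38667788]), 'moment': array([0.03642692, 0.02338879, 0.02283308]), 'grip_force': 0.0, 'grip_width': 0.08687986634965246}
```

```bash
python3 -m handwheel '[[0,0.13,-0.04,0.02],[0,0.26,-0.08,0.04],[0,0.39,-0.12,0.06],[0,0.52,-0.16,0.08],[0,0.65,-0.2,0.1],[0,0.78,-0.24,0.12],[0,0.9,-0.28,0.14],[0,1,-0.32,0.16],[0,1,-0.36,0.18],[0,1,-0.4,0.2],[0,1,-0.4,0.22],[0,1,-0.4,0.24],[0,1,-0.4,0.25],[0,1,-0.4,0.25]]'
```

```text
time: 4.75
position: [0.5082, 0.0621, 0.355]
tool_rot: [1.0, -0.0, -0.002, 0.0]
ft_force: [0.2, 0.2, -0.9]
grip_width: 0.0871
grip_force: 0.0
```

```bash
python3 -c "
from rig import robot
from scipy.spatial.transform import Rotation as R
o=robot.get_obs();print(o['q'],R.from_quat(o['tool_rot']).as_matrix().round(3))"
```

```text
[-9.60575118e-02  2.42842984e-01  1.53579191e+00 -1.40576505e-03
  1.36705174e+00  1.47569695e+00] [[ 1.    -0.001 -0.004]
 [-0.001 -1.    -0.001]
 [-0.004  0.001 -1.   ]]
```

```bash
python3 -m handwheel '[[0.13,0,0,0],[0.26,0,0,0],[0.39,0,0,0],[0.52,0,0,0],[0.65,0,0,0],[0.78,0,0,0],[0.91,0,0,0],[1,0,0,0],[1,0,0,0]]'; python3 -m handwheel '[[0.13,0,0,0],[0.26,0,0,0],[0.39,0,0,0],[0.52,0,0,0],[0.65,0,0,0],[0.78,0,0,0],[0.91,0,0,0],[1,0,0,0],[1,0,0,0],[1,0,0,0],[1,0,0,0],[1,0,0,0]]'; python3 -c "
from rig import robot
from scipy.spatial.transform import Rotation as R
o=robot.get_obs();print(o['q'],R.from_quat(o['tool_rot']).as_matrix().round(3))"
```

```text
time: 5.5
position: [0.8123, 0.0614, 0.3492]
tool_rot: [1.0, 0.001, -0.002, 0.001]
ft_force: [-1.1, -1.0, -2.3]
grip_width: 0.0869
grip_force: 0.0
time: 6.5
position: [0.9249, 0.0525, 0.2983]
tool_rot: [1.0, 0.0, 0.015, -0.0]
ft_force: [0.2, -0.4, -0.1]
grip_width: 0.0871
grip_force: 0.0
[-0.06423038  1.0266517   0.21893919  0.00257182  1.86614599  1.50728996] [[ 1.     0.     0.03 ]
 [ 0.    -1.     0.001]
 [ 0.03  -0.001 -1.   ]]
```

```bash
python3 -m handwheel '[[1,0,0,0],[1,0,0,0],[1,0,0,0],[1,0,0,0],[1,0,0,0],[1,0,0,0]]' | head -3; python3 -m handwheel '[[1,0,0,0],[1,0,0,0],[1,0,0,0]]'|head -3; python3 -m handwheel '[[1,0,0,0]]'|head -3; python3 -m handwheel '[[1,0,0,0]]' | head -3;  python3 -c "
from rig import robot
from scipy.spatial.transform import Rotation as R
o=robot.get_obs();print(o['q'],R.from_quat(o['tool_rot']).as_matrix().round(3))"
```

```text
time: 7.0
position: [0.9492, 0.0444, 0.2524]
tool_rot: [1.0, -0.0, 0.03, -0.001]
time: 7.25
position: [0.965, 0.0403, 0.2334]
tool_rot: [0.999, -0.0, 0.047, -0.002]
time: 7.33
position: [0.974, 0.0392, 0.2282]
tool_rot: [0.998, 0.0, 0.059, -0.002]
time: 7.42
position: [0.9835, 0.0379, 0.2246]
tool_rot: [0.997, 0.0, 0.073, -0.003]
[-0.07979215  1.10962595  0.21945246  0.01732338  1.66698699  1.49392157] [[ 0.989  0.     0.146]
 [-0.    -1.     0.006]
 [ 0.146 -0.006 -0.989]]
```

```bash
python3 -m handwheel '[[1,0,0,0]]'>/dev/null; python3 -m handwheel '[[1,0,0,0]]'>/dev/null; python3 -m handwheel '[[1,0,0,0]]'>/dev/null; python3 -m handwheel '[[1,0,0,0]]'>/dev/null; python3 -m handwheel '[[1,0,0,0]]'|head -2; python3 -m handwheel '[[1,0,0,0]]'>/dev/null; python3 -m handwheel '[[1,0,0,0]]'>/dev/null; python3 -m handwheel '[[1,0,0,0]]'>/dev/null; python3 -m handwheel '[[1,0,0,0]]'>/dev/null; python3 -m handwheel '[[1,0,0,0]]'|head -2; python3 -m handwheel '[[1,0,0,0]]'>/dev/null; python3 -m handwheel '[[1,0,0,0]]'>/dev/null; python3 -m handwheel '[[1,0,0,0]]'>/dev/null; python3 -c "
from rig import robot
from scipy.spatial.transform import Rotation as R
o=robot.get_obs();print(o['time'],o['position'],o['q'],R.from_quat(o['tool_rot']).as_matrix().round(3))"
```

```text
time: 7.83
position: [1.0249, 0.0322, 0.2249]
time: 8.25
position: [1.0595, 0.0274, 0.253]
8.5 [1.07611822 0.02472118 0.28040614] [-0.09737118  1.08512194  0.21894549  0.06290368  1.34428984  1.47505201] [[ 0.879  0.004  0.477]
 [-0.004 -1.     0.015]
 [ 0.477 -0.015 -0.879]]
```

```bash
python3 -m handwheel '[[1,0,0,0]]'>/dev/null; python3 -m handwheel '[[1,0,0,0]]'>/dev/null; python3 -m handwheel '[[1,0,0,0]]'>/dev/null; python3 -m handwheel '[[1,0,0,0]]'>/dev/null; python3 -m handwheel '[[1,0,0,0]]'>/dev/null; python3 -m handwheel '[[1,0,0,0]]'>/dev/null; python3 -m handwheel '[[0,0,-0.05,0],[0,0,-0.1,0],[0,0,-0.1,0]]' 0; python3 -c "
from rig import robot
from scipy.spatial.transform import Rotation as R
o=robot.get_obs();print(o['time'],o['position'],o['q'],R.from_quat(o['tool_rot']).as_matrix().round(3))"
```

```text
time: 9.25
position: [1.0807, 0.0195, 0.3838]
tool_rot: [0.947, -0.0, 0.322, -0.009]
ft_force: [-0.1, 0.2, 2.0]
grip_width: 0.0745
grip_force: 0.0
9.25 [1.08072929 0.01949206 0.38381483] [-0.10752166  0.96917863  0.28752281  0.08686083  1.23423483  1.46284977] [[ 0.792  0.005  0.61 ]
 [-0.006 -1.     0.017]
 [ 0.61  -0.017 -0.792]]
```

```bash
python3 -m handwheel '[[-0.11,-0.01,-0.065,0],[-0.22,-0.02,-0.13,0],[-0.33,-0.03,-0.195,0],[-0.44,-0.04,-0.26,0],[-0.55,-0.05,-0.325,0],[-0.66,-0.06,-0.39,0],[-0.77,-0.07,-0.455,0],[-0.88,-0.08,-0.52,0],[-0.98,-0.087,-0.584,0]]' 0|head -2
python3 -m handwheel '[[-0.11,-0.01,-0.065,0],[-0.22,-0.02,-0.13,0],[-0.33,-0.03,-0.195,0],[-0.44,-0.04,-0.26,0],[-0.55,-0.05,-0.325,0],[-0.66,-0.06,-0.39,0],[-0.77,-0.07,-0.455,0],[-0.88,-0.08,-0.52,0],[-0.98,-0.087,-0.584,0],[-0.98,-0.087,-0.584,0]]' 0
cat >> h.py <<'E'
from scipy.spatial.transform import Rotation as R
def pose(o):
    T=np.eye(4);T[:3,:3]=R.from_quat(o["tool_rot"]).as_matrix();T[:3,3]=o["position"];return T
def wcam(vision,robot):
    T=pose(robot.get_obs());d=vision.camera("wrist");d["cam_to_world"]=T@d["hand_eye"];return d
def togo(o,p):
    T=pose(o);return np.round(T[:3,:3].T@(np.array(p)-T[:3,3])/.3,4)
E
python3 - <<'E'
from rig import robot, vision
from h import *
o=robot.get_obs();print(o['q'],pose(o).round(3))
d=wcam(vision,robot);cv2.imwrite("pics/w1.png",d["frame"][:,:,::-1])
print(np.round(d["K"],1).tolist(),d["hand_eye"].round(3).tolist())
b=(.5646,.0722,.0268)
print(proj(d,box2w(b,[[-.098,-.055,.088],[-.098,.055,.088],[.06,-.12,.088],[.06,.12,.088],[-.06,-.12,.088],[-.06,.12,.088]])).round().tolist())
print(vision.look_for("wrist","lid_lip"))
E
```

```text
time: 10.0
position: [0.7381, 0.0449, 0.339]
time: 10.83
position: [0.3918, 0.0719, 0.299]
tool_rot: [0.949, 0.0, 0.314, -0.011]
ft_force: [-1.0, -0.1, -1.1]
grip_width: 0.0008
grip_force: 0.0
[-0.21962446 -0.09509638  2.29125649  0.44636971  0.35399173  0.97750445] [[ 0.803  0.007  0.596  0.392]
 [-0.006 -1.     0.02   0.072]
 [ 0.596 -0.02  -0.803  0.299]
 [ 0.     0.     0.     1.   ]]
[[304.6, 0.0, 322.6], [0.0, 304.6, 198.8], [0.0, 0.0, 1.0]] [[0.0, -0.964, -0.267, 0.073], [1.0, 0.0, -0.001, 0.0], [0.001, -0.267, 0.964, -0.155], [0.0, 0.0, 0.0, 1.0]]
[[371.0, 225.0], [286.0, 227.0], [407.0, 120.0], [244.0, 125.0], [418.0, 196.0], [238.0, 200.0]]
[{'point': [171.1, 324.9], 'conf': 0.72}]
```

View pics/w1.png

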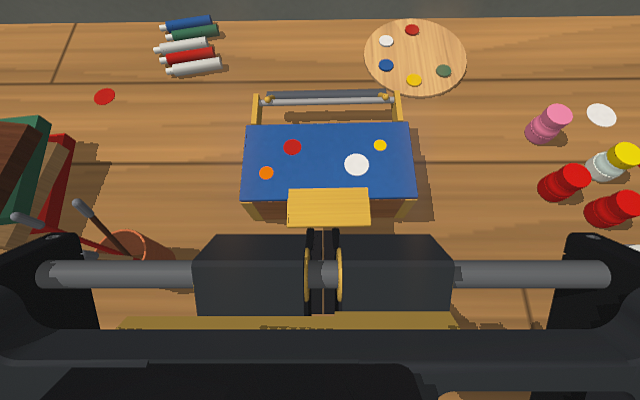

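The wrist view agrees with the box estimate (lip corners at (226,289) and (224,371)). The yellow jar is at (160,615), with red jars at (182,563) and (208,612), pink at (125,548) and the pot at (245,135).

```bash
python3 - <<'E'
from rig import robot, vision
from h import *
w=wcam(vision,robot);ds=[vision.camera("scene"),vision.camera("side"),w]
print("pot",tri(ds[:2],[[467.1,245],[235.1,161.4]])[0])
print("tin",tri(ds[:2],[[283.5,165.1],[346,291.7]])[0])
print("redA",tri(ds[:2],[[244.4,187.7],[391.1,264.2]]), "redB",tri(ds[:2],[[242.6,170.5],[397.5,289.8]])[0],"pink",tri(ds[:2],[[213.2,201.5],[424.6,249.3]])[0])
hsv=cv2.cvtColor(w["frame"],cv2.COLOR_RGB2HSV);m=((hsv[...,0]>22)&(hsv[...,0]<36)&(hsv[...,1]>170));m[:130]=0;m[175:]=0;m[:,:600]=0
ys,xs=np.nonzero(m);c=[xs.mean(),ys.mean()];print(c,len(xs),"jar",tri(ds,[[216.44,175.01],[432.39,274.46],c]))
for p in ([.43,.0705,.046],[.475,.0695,.046]): print(togo(robot.get_obs(),p))
E
```

```text
pot [0.42292887 0.33045958 0.07377629]
tin [ 0.40363906 -0.29898795  0.04001648]
redA (array([ 0.55442404, -0.28718797,  0.02908631]), array([ 0.17022797,  0.01179604,  0.13479613, -0.01232181])) redB [ 0.50336594 -0.35951912  0.03985647] pink [ 0.65959056 -0.29411933  0.02860518]
[np.float64(619.9177304964539), np.float64(162.5404255319149)] 705 jar (array([ 0.58803022, -0.37712251,  0.0526406 ]), array([-0.11539988, -0.01927247, -0.0195082 , -0.04008601, -0.00879751,
        0.05735934]))
[-0.4457  0.0099  0.7394]
[-0.3262  0.0139  0.8301]
```

```bash
python3 -m handwheel '[[-0.06,0,0.1,0],[-0.12,0,0.2,0],[-0.18,0,0.3,0],[-0.24,0.005,0.4,0],[-0.3,0.005,0.5,0],[-0.36,0.01,0.6,0],[-0.41,0.01,0.68,0],[-0.446,0.01,0.74,0],[-0.446,0.01,0.74,0],[-0.446,0.01,0.74,0]]' 0; python3 - <<'E'
from rig import robot, vision
from h import *
o=robot.get_obs();print(o['q'],pose(o).round(3));print(togo(o,[.475,.0695,.046]))
E
```

```text
time: 11.92
position: [0.4301, 0.0976, 0.2205]
tool_rot: [0.943, 0.006, 0.332, -0.033]
ft_force: [1.2, -0.0, 0.7]
grip_width: 0.0005
grip_force: 0.0
[-0.13921491  0.22457704  2.38557357  2.28161703  0.20246115 -0.8197871 ] [[ 0.78   0.033  0.625  0.43 ]
 [-0.011 -0.998  0.066  0.098]
 [ 0.626 -0.059 -0.778  0.221]
 [ 0.     0.     0.     1.   ]]
[-0.2461  0.1324  0.5399]
```

```bash
cat >> h.py <<'E'
D=[(.528,1.434,3.1416,.614,.230),(.1187,2.1096,3.1404,.311,.231),(-.0965,2.331,3.1394,.182,.2308),(.2428,1.5358,3.1457,.500,.355),(1.0267,.2189,3.112,.920,.298),(1.0851,.2189,2.648,1.0705,.2804)]
A=[];B=[]
for j2,j3,s,r,z in D:
    A+= [[np.sin(j2),np.sin(j2+j3),np.sin(s),0],[np.cos(j2),np.cos(j2+j3),np.cos(s),1]];B+=[r,z]
kin,res,_,_=np.linalg.lstsq(np.array(A),np.array(B),rcond=None); kin_err=np.array(A)@kin-B
def ik(x,y,z,tilt):
    a,b,t,h=kin; r=np.sqrt(x*x+y*y-.1105**2); s=np.pi-tilt
    rw,zw=r-t*np.sin(s),z-h-t*np.cos(s); D2=rw*rw+zw*zw
    j3=np.arccos((D2-a*a-b*b)/(2*a*b)); j2=np.arctan2(rw,zw)-np.arctan2(b*np.sin(j3),a+b*np.cos(j3))
    return np.round([j2,j3,s-j2-j3],3)
E
python3 - <<'E'
from h import *
print(kin,np.abs(kin_err).max())
for t in (20,25,30,35,38):
  print(t,[ik(*p,np.radians(t)).tolist() for p in ((.43,.07,.046),(.475,.07,.046),(.475,.07,.08),(.5,.07,.15),(.6,.07,.2))])
E
```

```text
[0.62538033 0.34830777 0.39648    0.22986717] 0.04314399634076427
20 [[0.545, 2.707, -0.459], [0.539, 2.572, -0.318], [0.443, 2.515, -0.165], [0.304, 2.328, 0.161], [0.345, 2.009, 0.438]]
25 [[0.635, 2.849, -0.779], [0.587, 2.689, -0.571], [0.471, 2.625, -0.39], [0.298, 2.425, -0.018], [0.323, 2.106, 0.276]]
30 [[nan, nan, nan], [0.687, 2.83, -0.898], [0.534, 2.75, -0.666], [0.309, 2.529, -0.219], [0.311, 2.203, 0.104]]
35 [[nan, nan, nan], [0.974, 3.089, -1.532], [0.671, 2.913, -1.054], [0.343, 2.641, -0.453], [0.31, 2.303, -0.082]]
38 [[nan, nan, nan], [nan, nan, nan], [nan, nan, nan], [0.381, 2.715, -0.618], [0.316, 2.363, -0.201]]h.py:30: RuntimeWarning: invalid value encountered in arccos
  j3=np.arccos((D2-a*a-b*b)/(2*a*b)); j2=np.arctan2(rw,zw)-np.arctan2(b*np.sin(j3),a+b*np.cos(j3))
```

```bash
python3 - <<'E'
s=open('h.py').read()
i=s.index("A=[];B=[]")
s=s[:i]+'''D+=[(-.3744,2.4375,3.1363,np.sqrt(.1211**2+.06**2-.1105**2),.2383)]
def fkv(p,j2,j3,s):
    a,b,t,h,r0,c=p; f=j2+j3
    return np.array([r0+a*np.sin(j2)+b*np.sin(f)+c*np.cos(f)+t*np.sin(s),h+a*np.cos(j2)+b*np.cos(f)-c*np.sin(f)+t*np.cos(s)])
kf=least_squares(lambda p:np.concatenate([fkv(p,*d[:3])-d[3:] for d in D]),[.45,.4,.25,.3,0,0]);kin=kf.x
def ik(x,y,z,tilt,j0=(.4,2.2)):
    r=np.sqrt(x*x+y*y-.1105**2);s=np.pi-tilt
    q=least_squares(lambda q:fkv(kin,*q,s)-[r,z],j0);return np.round([*q.x,s-q.x.sum(),q.cost**.5],3)
'''
open('h.py','w').write(s)
E
python3 - <<'E'
from h import *
print(kin,np.abs(kf.fun).max())
for t in (20,25,30,35,38,45):
  print(t,[ik(*p,np.radians(t)).tolist() for p in ((.43,.07,.046),(.475,.07,.046),(.475,.07,.08),(.5,.07,.15),(.6,.07,.2),(.588,-.377,.04))])
E
```

```text
[0.58755379 0.39131393 0.30084392 0.27846938 0.00067481 0.11479087] 0.0008081150699833506
20 [[0.687, 2.304, -0.198, 0.0], [0.677, 2.19, -0.074, 0.0], [0.584, 2.175, 0.034, 0.0], [0.426, 2.064, 0.303, 0.0], [0.436, 1.785, 0.571, 0.0], [0.787, 1.639, 0.366, 0.0]]
25 [[0.737, 2.37, -0.401, 0.0], [0.71, 2.253, -0.258, 0.0], [0.609, 2.239, -0.143, 0.0], [0.43, 2.128, 0.147, 0.0], [0.425, 1.851, 0.429, 0.0], [0.787, 1.704, 0.215, 0.0]]
30 [[0.81, 2.437, -0.629, 0.0], [0.759, 2.315, -0.457, 0.0], [0.649, 2.303, -0.334, 0.0], [0.446, 2.192, -0.02, 0.0], [0.422, 1.915, 0.281, 0.0], [0.794, 1.765, 0.059, 0.0]]
35 [[0.912, 2.504, -0.885, 0.0], [0.828, 2.375, -0.673, 0.0], [0.709, 2.366, -0.544, 0.0], [0.475, 2.257, -0.201, 0.0], [0.426, 1.979, 0.125, 0.0], [0.809, 1.821, -0.1, 0.0]]
38 [[0.99, 2.544, -1.056, 0.0], [0.879, 2.41, -0.811, 0.0], [0.755, 2.403, -0.68, 0.0], [0.5, 2.295, -0.316, 0.0], [0.434, 2.016, 0.028, 0.0], [0.822, 1.853, -0.197, 0.0]]
45 [[1.23, 2.638, -1.512, 0.0], [1.03, 2.486, -1.159, 0.0], [0.897, 2.487, -1.028, 0.0], [0.586, 2.383, -0.613, 0.0], [0.466, 2.1, -0.21, 0.0], [0.865, 1.92, -0.429, 0.0]]
```

```bash
python3 -m handwheel '[[0.02,0.1,0.03,0],[0.05,0.2,0.06,0],[0.07,0.3,0.09,0],[0.09,0.4,0.12,0],[0.093,0.452,0.127,0],[0.093,0.452,0.127,0],[0.093,0.452,0.127,0],[0.093,0.452,0.127,0]]' 0; python3 - <<'E'
from rig import robot, vision
from h import *
o=robot.get_obs();print(o['q'],pose(o).round(3));print(togo(o,[.48,-.035,.12]),togo(o,[.48,-.035,.042]))
E
```

```text
time: 12.58
position: [0.478, -0.0346, 0.2001]
tool_rot: [0.943, 0.006, 0.331, -0.034]
ft_force: [-0.6, 0.8, -0.4]
grip_width: 0.0006
grip_force: 0.0
[-0.56752239  0.32929399  2.31637684  1.72086135  0.40829025 -0.62611448] [[ 0.781  0.034  0.623  0.478]
 [-0.011 -0.998  0.068 -0.035]
 [ 0.624 -0.06  -0.779  0.2  ]
 [ 0.     0.     0.     1.   ]]
[-0.1613  0.0177  0.2121] [-0.3236  0.0334  0.4146]
```

```bash
python3 -m handwheel '[[-0.05,0.005,0.07,0],[-0.1,0.01,0.14,0],[-0.161,0.018,0.212,0],[-0.21,0.022,0.27,0],[-0.26,0.027,0.335,0],[-0.324,0.033,0.415,0],[-0.324,0.033,0.415,0],[-0.324,0.033,0.415,0],[-0.324,0.033,0.415,0]]' 0; python3 - <<'E'
from rig import robot, vision
from h import *
o=robot.get_obs();print(o['q'],pose(o).round(3));print(togo(o,[.48,.07,.042]),togo(o,[.48,.07,.06]))
d=vision.camera("side");cv2.imwrite("pics/s2.png",cv2.resize(d["frame"][100:300,200:480,::-1],None,fx=2.5,fy=2.5))
E
```

```text
time: 13.33
position: [0.4801, -0.0343, 0.044]
tool_rot: [0.943, 0.007, 0.332, -0.034]
ft_force: [-0.2, 0.4, 0.2]
grip_width: 0.0003
grip_force: 0.0
[-0.56375372  0.89881889  2.42250212  2.57978111  0.82690428 -1.62817505] [[ 0.78   0.036  0.625  0.48 ]
 [-0.009 -0.998  0.069 -0.034]
 [ 0.626 -0.059 -0.778  0.044]
 [ 0.     0.     0.     1.   ]]
[-0.0077 -0.3463  0.0287] [ 0.0299 -0.3499 -0.018 ]
```

View pics/s2.png

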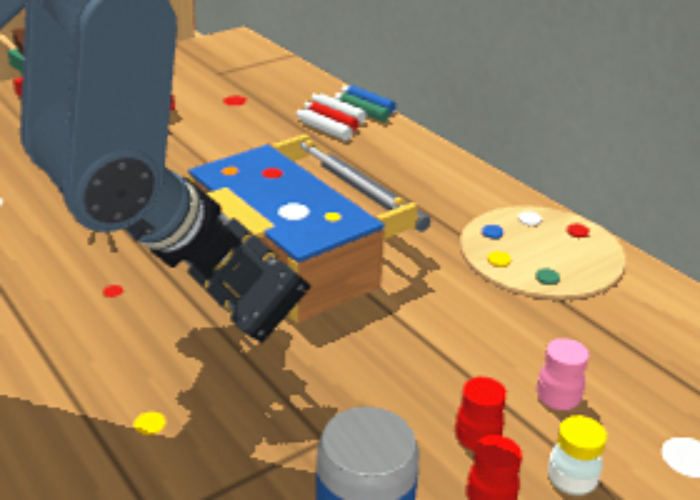

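The gripper is low in front of the box, beside the lip (lip at about (210,240) in the crop), and nothing is touched. Next I slide it under the lip.

```bash
python3 -m handwheel '[[0,-0.05,0.004,0],[-0.001,-0.1,0.008,0],[-0.003,-0.15,0.012,0],[-0.004,-0.2,0.016,0],[-0.006,-0.25,0.021,0],[-0.007,-0.3,0.025,0],[-0.008,-0.346,0.029,0],[-0.008,-0.346,0.029,0],[-0.008,-0.346,0.029,0]]' 0; python3 - <<'E'
from rig import robot, vision
from h import *
o=robot.get_obs();print(o['q'],pose(o).round(3),o['ft_force']);
for p in ([.48,.07,.06],[.483,.07,.08],[.49,.07,.11]):print(togo(o,p))
E
```

```text
time: 14.13
position: [0.4816, 0.0695, 0.0446]
tool_rot: [0.942, 0.008, 0.335, -0.033]
ft_force: [-0.0, -0.3, -0.8]
grip_width: 0.0005
grip_force: 0.0
[-0.21535046  0.90304308  2.42548025  2.8744288   0.8656761  -1.55693124] [[ 0.775  0.037  0.63   0.482]
 [-0.008 -0.998  0.068  0.069]
 [ 0.631 -0.058 -0.773  0.045]
 [ 0.     0.     0.     1.   ]] [-0.03734059 -0.27628017 -0.80937978]
[ 0.0282 -0.0049 -0.043 ]
[ 0.078  -0.0084 -0.0883]
[ 0.1593 -0.0133 -0.1509]
```

```bash
cat >> h.py <<'E'
HX,HZ=.625,.08
def tcp_for(th):
    u=np.array([-np.cos(th),np.sin(th)])
    if th<.887:
        s=.044-.026*th/.887; tip=np.array([HX,HZ])+.158*u+s*np.array([.63,-.773])
    else: tip=np.array([HX,HZ])+.14*u
    return [tip[0]-.0124,.07,tip[1]+.0002]
E
python3 - <<'E'
from rig import robot, vision
from h import *
o=robot.get_obs()
for th in np.arange(0,1.21,.1):
    p=tcp_for(th);print(round(th,2),np.round(p,4),togo(o,p))
E
```

```text
0.0 [0.4823 0.07   0.0462] [ 0.0051 -0.0019 -0.0025]
0.1 [0.4813 0.07   0.0642] [ 0.0404 -0.0055 -0.0513]
0.2 [0.4818 0.07   0.0821] [ 0.0793 -0.0089 -0.0963]
0.3 [0.4838 0.07   0.0997] [ 0.1216 -0.012  -0.1372]
0.4 [0.4874 0.07   0.1168] [ 0.1668 -0.0149 -0.1738]
0.5 [0.4924 0.07   0.1333] [ 0.2145 -0.0175 -0.2058]
0.6 [0.4988 0.07   0.149 ] [ 0.2642 -0.0197 -0.2329]
0.7 [0.5065 0.07   0.1638] [ 0.3153 -0.0216 -0.2549]
0.8 [0.5155 0.07   0.1777] [ 0.3675 -0.0232 -0.2718]
0.9 [0.5256 0.07   0.1899] [ 0.4193 -0.0243 -0.282 ]
1.0 [0.537 0.07  0.198] [ 0.4659 -0.0245 -0.2791]
1.1 [0.5491 0.07   0.205 ] [ 0.5119 -0.0244 -0.2715]
1.2 [0.5619 0.07   0.2107] [ 0.5569 -0.0239 -0.2594]
```

```bash
python3 -m handwheel '[[0.005,-0.002,-0.003,0],[0.015,-0.003,-0.015,0],[0.028,-0.005,-0.034,0],[0.04,-0.0055,-0.051,0],[0.06,-0.007,-0.074,0],[0.079,-0.009,-0.096,0]]' 0; python3 -m handwheel '[[0.02,-0.001,-0.02,0],[0.042,-0.003,-0.041,0]]'; python3 - <<'E'
from rig import robot, vision
from h import *
o=robot.get_obs();print(o['q'],o['ft_force'],pose(o).round(3))
for th in np.arange(.3,1.01,.1):
    p=tcp_for(th);print(round(th,2),togo(o,p))
d=vision.camera("side");cv2.imwrite("pics/s3.png",cv2.resize(d["frame"][100:300,200:480,::-1],None,fx=2.5,fy=2.5))
E
```

```text
time: 14.63
position: [0.4792, 0.0688, 0.0774]
tool_rot: [0.944, 0.005, 0.329, -0.034]
ft_force: [-1.8, 0.1, -5.0]
grip_width: 0.0005
grip_force: 2.3
time: 14.8
position: [0.481, 0.0687, 0.0949]
tool_rot: [0.944, 0.005, 0.329, -0.034]
ft_force: [-1.6, 0.2, -5.6]
grip_width: 0.0004
grip_force: 2.3
[-0.21504577  0.70352617  2.40519149  2.80555544  0.64264725 -1.45734973] [-1.61542007  0.20063454 -5.61492284] [[ 0.784  0.032  0.62   0.481]
 [-0.012 -0.998  0.067  0.069]
 [ 0.621 -0.06  -0.781  0.095]
 [ 0.     0.     0.     1.   ]]
0.3 [ 0.0173 -0.0049 -0.0063]
0.4 [ 0.062  -0.0079 -0.0435]
0.5 [ 0.1092 -0.0107 -0.0761]
0.6 [ 0.1585 -0.0131 -0.1038]
0.7 [ 0.2094 -0.0153 -0.1265]
0.8 [ 0.2613 -0.0171 -0.1441]
0.9 [ 0.313  -0.0184 -0.155 ]
1.0 [ 0.3596 -0.0188 -0.1526]
```

View pics/s3.png

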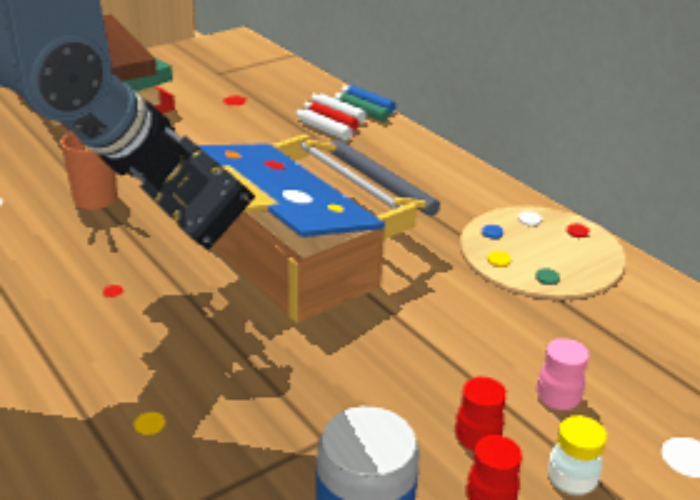

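The lid is rising on the finger, open about 0.3 rad, with about 6 N at the lip. I carry on along the arc.

```bash
python3 -m handwheel '[[0.017,-0.005,-0.006,0],[0.04,-0.006,-0.025,0],[0.062,-0.008,-0.043,0],[0.085,-0.009,-0.06,0],[0.109,-0.011,-0.076,0],[0.134,-0.012,-0.09,0],[0.158,-0.013,-0.104,0]]' 0; python3 - <<'E'
from rig import robot, vision
from h import *
o=robot.get_obs();print(o['q'],o['ft_force'],pose(o).round(3))
for th in np.arange(.5,1.31,.1):
    p=tcp_for(th);print(round(th,2),togo(o,p))
E
```

```text
time: 15.43
position: [0.4981, 0.0701, 0.1486]
tool_rot: [0.944, 0.006, 0.329, -0.033]
ft_force: [-0.8, 0.6, -5.7]
grip_width: -0.0002
grip_force: 2.4
[-0.19808177  0.50478352  2.32097124  2.61580565  0.38252139 -1.22300067] [-0.8369294   0.62029911 -5.70704556] [[ 0.784  0.032  0.62   0.498]
 [-0.012 -0.998  0.067  0.07 ]
 [ 0.621 -0.059 -0.782  0.149]
 [ 0.     0.     0.     1.   ]]
0.5 [-0.0466  0.0027  0.0282]
0.6 [0.0027 0.0002 0.0005]
0.7 [ 0.0536 -0.0019 -0.0222]
0.8 [ 0.1055 -0.0036 -0.0398]
0.9 [ 0.1571 -0.0049 -0.0507]
1.0 [ 0.2037 -0.0053 -0.0484]
1.1 [ 0.2499 -0.0054 -0.0414]
1.2 [ 0.2951 -0.0052 -0.0299]
1.3 [ 0.3389 -0.0046 -0.0139]
```

```bash
python3 -m handwheel '[[0.028,-0.001,-0.011,0],[0.053,-0.002,-0.022,0],[0.08,-0.003,-0.031,0],[0.105,-0.004,-0.04,0],[0.131,-0.004,-0.046,0],[0.157,-0.005,-0.051,0],[0.18,-0.005,-0.05,0],[0.204,-0.005,-0.048,0]]' 0; python3 - <<'E'
from rig import robot, vision
from h import *
o=robot.get_obs();print(o['q'],o['ft_force'],pose(o).round(3))
for th in np.arange(.9,1.71,.1):
    p=tcp_for(th);print(round(th,2),togo(o,p))
E
```

```text
time: 16.1
position: [0.5361, 0.0703, 0.1977]
tool_rot: [0.944, 0.006, 0.329, -0.034]
ft_force: [-4.4, 0.1, -2.0]
grip_width: 0.0004
grip_force: 2.4
[-0.17582724  0.37997163  2.18152516  1.9653529   0.19058902 -0.5295523 ] [-4.43811451  0.11083299 -2.04586944] [[ 0.784  0.033  0.62   0.536]
 [-0.011 -0.998  0.067  0.07 ]
 [ 0.621 -0.06  -0.781  0.198]
 [ 0.     0.     0.     1.   ]]
0.9 [-0.0437  0.0015 -0.0015]
1.0 [0.0029 0.0011 0.0008]
1.1 [0.049  0.0011 0.0078]
1.2 [0.0942 0.0013 0.0193]
1.3 [0.138  0.0019 0.0353]
1.4 [0.18   0.0028 0.0555]
1.5 [0.2198 0.004  0.0799]
1.6 [0.257  0.0055 0.1081]
1.7 [0.2911 0.0073 0.1398]
```

```bash
python3 -m handwheel '[[0.026,0.001,0.004,0],[0.049,0.001,0.008,0],[0.072,0.001,0.013,0],[0.094,0.001,0.019,0],[0.116,0.002,0.027,0],[0.138,0.002,0.035,0],[0.159,0.002,0.045,0]]' 0; python3 - <<'E'
from rig import robot, vision
from h import *
o=robot.get_obs();print(o['q'],o['ft_force'],pose(o).round(3))
for th in np.arange(1.3,2.21,.1):
    p=tcp_for(th);print(round(th,2),togo(o,p),ik(*p,.67))
E
```

```text
time: 16.68
position: [0.5825, 0.0709, 0.217]
tool_rot: [0.944, 0.006, 0.329, -0.035]
ft_force: [-1.6, 0.6, -1.7]
grip_width: 0.0008
grip_force: 1.2
[-0.15575652  0.37750608  2.05470788  1.27012517  0.17484813  0.19289152] [-1.57532022  0.59232257 -1.70759409] [[ 0.783  0.035  0.621  0.583]
 [-0.011 -0.997  0.071  0.071]
 [ 0.622 -0.062 -0.781  0.217]
 [ 0.     0.     0.     1.   ]]
1.3 [-0.0232  0.0026 -0.0105] [0.379 2.064 0.029 0.   ]
1.4 [0.0188 0.0035 0.0098] [0.386 2.03  0.056 0.   ]
1.5 [0.0585 0.0048 0.0342] [0.396 1.997 0.079 0.   ]
1.6 [0.0957 0.0064 0.0624] [0.41  1.964 0.097 0.   ]
1.7 [0.1298 0.0083 0.0941] [0.426 1.933 0.112 0.   ]
1.8 [0.1606 0.0104 0.1291] [0.445 1.904 0.123 0.   ]
1.9 [0.1877 0.0128 0.167 ] [0.466 1.875 0.13  0.   ]
2.0 [0.2109 0.0154 0.2074] [0.488 1.849 0.134 0.   ]
2.1 [0.2299 0.0182 0.2498] [0.512 1.824 0.135 0.   ]
2.2 [0.2446 0.0211 0.294 ] [0.536 1.802 0.133 0.   ]
```

```bash
python3 -m handwheel '[[0.019,0.003,0.01,0],[0.039,0.004,0.022,0]]' 0|sed -n '1,2p;4p'; python3 -m handwheel '[[0.01,0,0.006,0],[0.0195,0.001,0.012,0]]'|sed -n '1,2p;4p'; python3 - <<'E'
from rig import robot, vision
from h import *
d=vision.camera("side");o=robot.get_obs();print(o['ft_force'],o['position'])
cv2.imwrite("pics/s4.png",cv2.resize(d["frame"][100:300,200:480,::-1],None,fx=2.5,fy=2.5))
E
```

```text
time: 16.85
position: [0.596, 0.0702, 0.2192]
ft_force: [-1.9, 0.6, -0.5]
time: 17.02
position: [0.6036, 0.0697, 0.2205]
ft_force: [-0.2, 0.7, -0.8]
[ 0.873467    0.05292398 -1.08262635] [0.60449258 0.06936511 0.22089453]
```

View pics/s4.png

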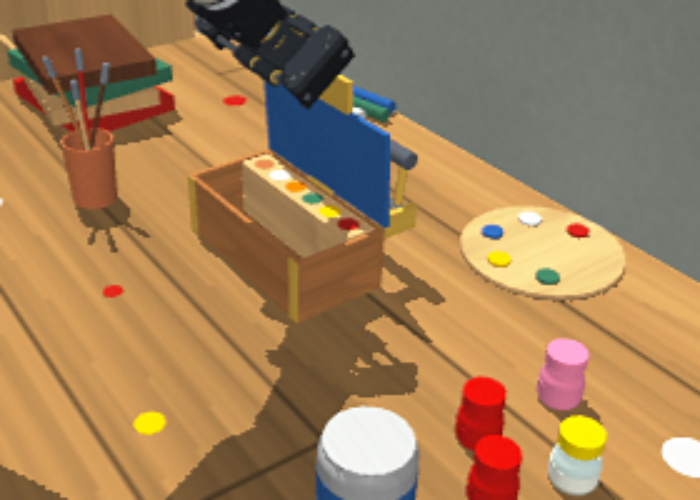

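The lid is about vertical in the crop (lip at (335,95)), the rack is in the back and the front space is free. The push is dying away, so I go on in small steps.

```bash
python3 -m handwheel '[[0.01,0,0.007,0],[0.019,0.001,0.0135,0],[0.019,0.001,0.0135,0]]' 0|sed -n '1,2p;4p'; python3 -m handwheel '[[0.009,0,0.007,0],[0.018,0.001,0.0147,0],[0.018,0.001,0.0147,0]]'|sed -n '1,2p;4p'; python3 - <<'E'
from rig import robot, vision
from h import *
import itertools
# estimate lid angle from blue mask in side view
d=vision.camera("side");hsv=cv2.cvtColor(d["frame"],cv2.COLOR_RGB2HSV)
m=((hsv[...,0]>100)&(hsv[...,0]<125)&(hsv[...,1]>150)).astype(np.uint8);m[:110]=0;m[215:]=0;m[:,:280]=0;m[:,370:]=0
n,l,st,_=cv2.connectedComponentsWithStats(m);i=1+st[1:,4].argmax();k=(l==i).astype(np.uint8)
h=cv2.convexHull(cv2.findNonZero(k));f=np.zeros_like(k);cv2.fillPoly(f,[h],1)
b=(.5646,.0722,.0268)
def lid(th):
    P=np.array(list(itertools.product([-.12,0],[-.12,.12],[0,.008])));c,s=np.cos(th),np.sin(th)
    return box2w(b,np.c_[.06+c*P[:,0]+s*P[:,2],P[:,1],.08-s*P[:,0]+c*P[:,2]])
v=[(softiou(d,lid(t),f).round(3),round(t,2)) for t in np.arange(1.2,2.3,.05)];print(sorted(v)[-5:])
o=robot.get_obs();print(o['ft_force'],o['position'])
for th in np.arange(1.6,2.3,.1): print(round(th,2),togo(o,tcp_for(th)))
E
```

```text
time: 17.32
position: [0.6119, 0.0688, 0.2216]
ft_force: [0.6, -0.1, -0.2]
time: 17.57
position: [0.6195, 0.0687, 0.2215]
ft_force: [0.7, 0.3, -0.3]
[(np.float64(0.816), np.float64(1.75)), (np.float64(0.833), np.float64(1.7)), (np.float64(0.851), np.float64(1.55)), (np.float64(0.863), np.float64(1.65)), (np.float64(0.876), np.float64(1.6))]
[-0.05846067  0.25212904 -0.22804274] [0.61910538 0.06884843 0.22136352]
1.6 [-0.0089 -0.0039 -0.0016]
1.7 [ 0.0251 -0.0021  0.0303]
1.8 [ 0.0557 -0.      0.0654]
1.9 [0.0827 0.0022 0.1034]
2.0 [0.1057 0.0047 0.1439]
2.1 [0.1246 0.0074 0.1865]
2.2 [0.1391 0.0102 0.2308]
```

```bash
python3 -m handwheel '[[0.005,0,0.004,0],[0.008,0,0.007,0],[0.008,0,0.007,0]]' 0|sed -n '1,2p;4p'; python3 -m handwheel '[[0.005,0,0.004,0],[0.008,0,0.007,0],[0.008,0,0.007,0]]'|sed -n '1,2p;4p'; python3 - <<'E'
from rig import robot, vision
from h import *
d=wcam(vision,robot);cv2.imwrite("pics/w5.png",d["frame"][:,:,::-1])
E
```

```text
time: 17.87
position: [0.6218, 0.0691, 0.2209]
ft_force: [-0.4, 0.2, 0.3]
time: 18.12
position: [0.6242, 0.0695, 0.2206]
ft_force: [-5.6, -0.6, 3.0]
```

View pics/w5.png

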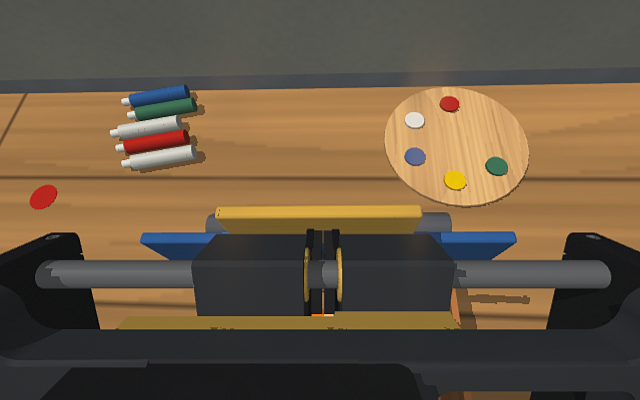

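The wrist view shows the lid standing open, with its lip at (213,320) leaning past vertical. The 5.6 N along the lid normal is the stop, so it is past balance and I back off.

```bash
python3 -m handwheel '[[-0.03,0,-0.05,0],[-0.08,0,-0.12,0],[-0.12,0,-0.21,0],[-0.16,0,-0.3,0],[-0.19,0,-0.38,0],[-0.19,0,-0.4,0]]' 90 20; python3 - <<'E'
from rig import robot, vision
from h import *
d=vision.camera("side");cv2.imwrite("pics/s6.png",cv2.resize(d["frame"][100:300,200:480,::-1],None,fx=2.5,fy=2.5))
o=robot.get_obs();T=pose(o);print(T.round(3),o['q'])
G=np.array([.588,-.377,.05]);zt=T[:3,2]
for h in (.2,.1,0): print(h,togo(o,G+[0,0,h]+.011*zt))
E
```

```text
time: 18.67
position: [0.5024, 0.0623, 0.2794]
tool_rot: [0.943, 0.006, 0.331, -0.034]
ft_force: [-1.2, 0.1, -0.4]
grip_width: 0.0326
grip_force: 0.0
[[ 0.779  0.033  0.626  0.504]
 [-0.011 -0.998  0.067  0.062]
 [ 0.626 -0.059 -0.777  0.28 ]
 [ 0.     0.     0.     1.   ]] [-0.22228496  0.14084597  2.15299243  0.82223155  0.28091972  0.60310975]
0.2 [0.1707 1.4748 0.1932]
0.1 [-0.0382  1.4944  0.4522]
0 [-0.247   1.5141  0.7113]
```

View pics/s6.png

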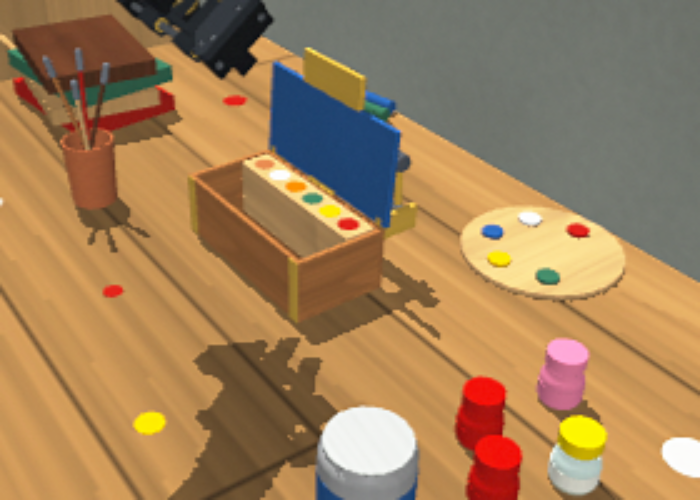

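The lid stands open by itself (lip at (335,80)). Now to the jar.

```bash
python3 -m handwheel '[[0.014,0.12,0.015,0],[0.028,0.24,0.03,0],[0.042,0.36,0.046,0],[0.056,0.48,0.062,0],[0.07,0.6,0.078,0],[0.084,0.72,0.094,0],[0.098,0.84,0.11,0],[0.11,0.96,0.125,0]]' 100; python3 -m handwheel '[[0.02,0.12,0.03,0],[0.03,0.24,0.05,0],[0.04,0.36,0.06,0],[0.06,0.47,0.068,0],[0.06,0.515,0.068,0],[0.06,0.515,0.068,0]]'; python3 - <<'E'
from rig import robot, vision
from h import *
o=robot.get_obs();w=wcam(vision,robot)
T=pose(o);print(T.round(3),o['q'],o['grip_width'])
cv2.imwrite("pics/w7.png",w["frame"][:,:,::-1])
print(proj(w,[[.588,-.377,.06],[.554,-.287,.06],[.503,-.36,.06],[.66,-.294,.06]]).round())
G=np.array([.588,-.377,.05]);zt=T[:3,2]
for h in (.2,.1,.05,0): print(h,togo(o,G+[0,0,h]+.011*zt))
E
```

```text
time: 19.38
position: [0.5653, -0.2264, 0.2527]
tool_rot: [0.943, 0.006, 0.331, -0.033]
ft_force: [1.3, 0.1, 0.3]
grip_width: 0.0851
grip_force: 0.0
time: 19.88
position: [0.5971, -0.3813, 0.2387]
tool_rot: [0.943, 0.005, 0.332, -0.032]
ft_force: [0.0, 0.4, -0.3]
grip_width: 0.087
grip_force: 0.0
[[ 0.78   0.03   0.625  0.597]
 [-0.012 -0.998  0.063 -0.381]
 [ 0.626 -0.057 -0.778  0.239]
 [ 0.     0.     0.     1.   ]] [-0.96647406  0.53227293  1.62112651  0.85095786  0.82094976  0.04635719] 0.08701475120535737
[[328. 298.]
 [242. 330.]
 [308. 389.]
 [260. 233.]]
0.2 [-0.0002 -0.0174 -0.0107]
0.1 [-0.2088  0.0015  0.2486]
0.05 [-0.3132  0.0109  0.3782]
0 [-0.4175  0.0203  0.5079]
```

View pics/w7.png

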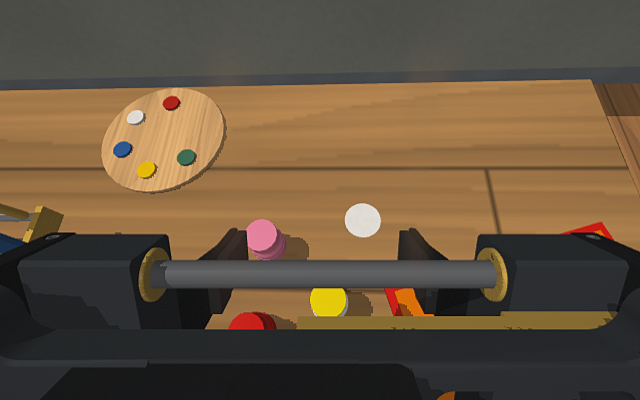

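The yellow cap is at (302,328), just where predicted, centred between the fingers, with the red jar at (322,253) and pink at (238,262) clear of them. I go straight down.

```bash
python3 -m handwheel '[[-0.05,-0.013,0.05,0],[-0.1,-0.008,0.115,0],[-0.155,-0.003,0.182,0],[-0.209,0.0015,0.249,0],[-0.261,0.006,0.314,0],[-0.313,0.011,0.378,0],[-0.35,0.014,0.424,0],[-0.385,0.017,0.467,0],[-0.4175,0.02,0.508,0],[-0.4175,0.02,0.508,0],[-0.4175,0.02,0.508,0]]' 100; python3 -m handwheel '[[0,0,0,0],[0,0,0,0],[0,0,0,0],[0,0,0,0],[0,0,0,0],[0,0,0,0]]' 40 12;python3 -c "
from rig import robot
from h import *
o=robot.get_obs();T=pose(o);print(T.round(3),T[:3,3]-.011*T[:3,2],o['q'],o['grip_width'])"
```

```text
time: 20.85
position: [0.5936, -0.3682, 0.0414]
tool_rot: [0.943, 0.006, 0.33, -0.035]
ft_force: [-0.3, 0.3, 0.1]
grip_width: 0.0867
grip_force: 0.0
time: 21.35
position: [0.5939, -0.3709, 0.0424]
tool_rot: [0.943, 0.006, 0.331, -0.033]
ft_force: [-0.7, 0.7, 1.2]
grip_width: 0.0549
grip_force: 0.3
[[ 0.78   0.033  0.624  0.594]
 [-0.011 -0.998  0.067 -0.371]
 [ 0.625 -0.059 -0.778  0.042]
 [ 0.     0.     0.     1.   ]] [ 0.58708219 -0.37167389  0.05098536] [-0.9612893   0.84301361  1.72903078  1.27949889  0.61180391 -0.51066908] 0.05487245018516555
```

```bash
python3 -m handwheel '[[0,0.009,0,0],[0,0.016,0,0],[0,0.016,0,0]]' 63|sed -n '1,2p;4,6p'; python3 -m handwheel '[[0,0,0,0],[0,0,0,0],[0,0,0,0],[0,0,0,0],[0,0,0,0],[0,0,0,0],[0,0,0,0]]' 40 14;python3 -c "
from rig import robot
from h import *
o=robot.get_obs();T=pose(o);print(T.round(3),T[:3,3]-.011*T[:3,2],o['q'],o['grip_width'])"
```

```text
time: 21.6
position: [0.5941, -0.3764, 0.0417]
ft_force: [0.1, -0.9, -0.0]
grip_width: 0.0548
grip_force: 0.0
time: 22.18
position: [0.5942, -0.3757, 0.0419]
tool_rot: [0.943, 0.006, 0.331, -0.033]
ft_force: [-0.9, -0.3, 2.0]
grip_width: 0.0403
grip_force: 13.1
[[ 0.78   0.033  0.624  0.594]
 [-0.011 -0.998  0.067 -0.376]
 [ 0.625 -0.059 -0.778  0.042]
 [ 0.     0.     0.     1.   ]] [ 0.58730014 -0.37644078  0.05047774] [-0.96591759  0.84584769  1.71988371  1.26791271  0.61623217 -0.50116886] 0.04028427658838071
```

```bash
python3 -m handwheel '[[0.03,0,-0.037,0],[0.07,-0.006,-0.09,0],[0.13,-0.012,-0.16,0],[0.19,-0.018,-0.235,0],[0.25,-0.024,-0.31,0],[0.313,-0.03,-0.389,0],[0.313,-0.03,-0.389,0],[0.313,-0.03,-0.389,0]]' 40 14;python3 -c "
from rig import robot,vision
from h import *
o=robot.get_obs();T=pose(o);print(T.round(3),o['q'])
b=(.5646,.0722,.0268);g=box2w(b,[[-.021,-.01,0]])[0];print(g)
for p in ([.587,-.15,.2],[.544,.062,.2],[.544,.062,.1],[.544,.062,.058]): print(togo(o,np.array(p)+.011*T[:3,2]))
d=vision.camera('side');cv2.imwrite('pics/s8.png',cv2.resize(d['frame'][100:320,220:500,::-1],None,fx=2.5,fy=2.5))
"
```

```text
time: 22.85
position: [0.5945, -0.3758, 0.1934]
tool_rot: [0.943, 0.007, 0.332, -0.032]
ft_force: [-0.4, 0.3, -0.9]
grip_width: 0.0394
grip_force: 14.9
[[ 0.78   0.034  0.625  0.595]
 [-0.008 -0.998  0.065 -0.376]
 [ 0.626 -0.056 -0.778  0.193]
 [ 0.     0.     0.     1.   ]] [-0.96530364  0.59192642  1.66890615  0.93398777  0.75520102 -0.07413981]
[0.54387551 0.06164086 0.        ]
[-0.0123 -0.7532  0.0531]
[-0.13   -1.4633  0.0096]
[-0.3387 -1.4445  0.2689]
[-0.4263 -1.4367  0.3778]
```

View pics/s8.png

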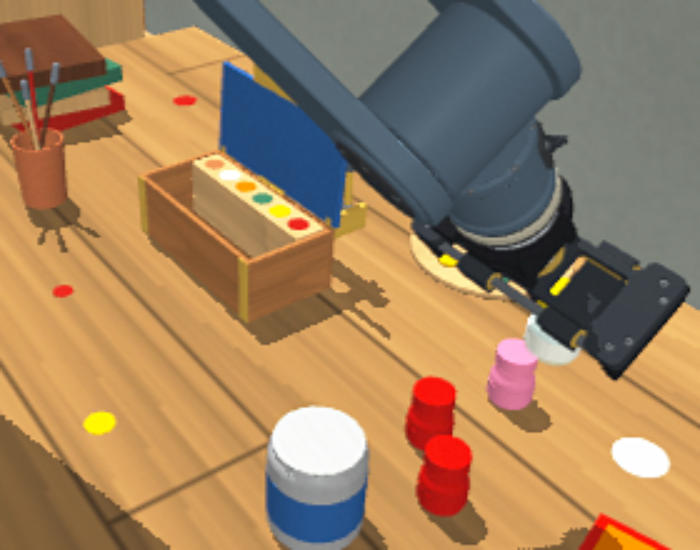

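The jar is held below the fingers at (340,550), clear of the pink one, and the others have not moved. Now over the box.

```bash
python3 -m handwheel '[[-0.02,-0.06,0,0],[-0.04,-0.16,0,0],[-0.06,-0.27,0,0],[-0.08,-0.38,0,0],[-0.1,-0.49,0,0],[-0.115,-0.6,0,0],[-0.12,-0.7,0,0],[-0.125,-0.8,0,0]]' 40 14; python3 -m handwheel '[[0,-0.1,0,0],[0,-0.21,0,0],[0,-0.32,0,0],[0,-0.43,0,0],[0,-0.54,0,0],[-0.005,-0.62,0.005,0],[-0.005,-0.663,0.01,0],[-0.005,-0.663,0.01,0],[-0.005,-0.663,0.01,0]]';python3 -c "
from rig import robot,vision
from h import *
o=robot.get_obs();T=pose(o);print(T.round(3),o['q'])
for p in ([.544,.062,.2],[.544,.062,.13],[.544,.062,.1],[.544,.062,.058]): print(togo(o,np.array(p)+.011*T[:3,2]))
d=vision.camera('side');cv2.imwrite('pics/s9.png',cv2.resize(d['frame'][80:250,200:420,::-1],None,fx=3,fy=3))
"
```

```text
time: 23.57
position: [0.5549, -0.1333, 0.1801]
tool_rot: [0.944, 0.005, 0.329, -0.035]
ft_force: [-0.3, 0.6, -1.3]
grip_width: 0.0395
grip_force: 14.9
time: 24.32
position: [0.5496, 0.0639, 0.1893]
tool_rot: [0.944, 0.007, 0.329, -0.034]
ft_force: [-0.2, -0.3, -1.3]
grip_width: 0.0395
grip_force: 14.9
[[ 0.783  0.035  0.62   0.55 ]
 [-0.01  -0.998  0.068  0.064]
 [ 0.621 -0.06  -0.781  0.189]
 [ 0.     0.     0.     1.   ]] [-0.18804407  0.41162153  2.16014704  1.9870756   0.20170352 -0.5634668 ]
[ 0.0074  0.0035 -0.0032]
[-0.1376  0.0174  0.1791]
[-0.1997  0.0234  0.2572]
[-0.2867  0.0318  0.3666]
```

View pics/s9.png

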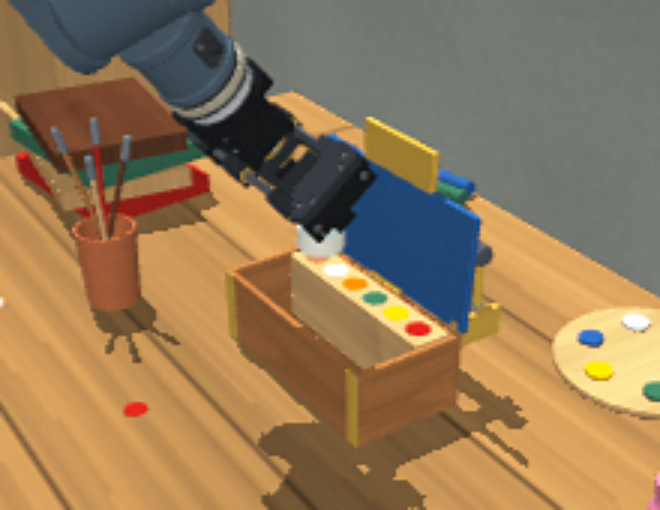

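The jar hangs over the front space at (245,320) in the crop; the pot, rack and lid are untouched. I lower it slowly.

```bash
python3 -m handwheel '[[-0.03,0.004,0.04,0],[-0.065,0.01,0.09,0],[-0.1,0.014,0.136,0],[-0.132,0.017,0.183,0],[-0.165,0.02,0.222,0],[-0.195,0.0234,0.261,0],[-0.195,0.0234,0.261,0],[-0.195,0.0234,0.261,0]]' 40 14;python3 -c "
from rig import robot,vision
from h import *
o=robot.get_obs();T=pose(o);print(T.round(3),T[:3,3]-.011*T[:3,2],o['q'],o['ft_force'])
for z in (.075,.065,.06,.056,.053): print(z,togo(o,np.array([.546,.062,z])+.011*T[:3,2]))
d=vision.camera('side');cv2.imwrite('pics/s10.png',cv2.resize(d['frame'][80:250,200:420,::-1],None,fx=3,fy=3))
"
```

```text
time: 25.03
position: [0.5541, 0.0607, 0.0919]
tool_rot: [0.943, 0.005, 0.33, -0.034]
ft_force: [-0.0, -0.6, -1.5]
grip_width: 0.0395
grip_force: 14.9
[[ 0.783  0.031  0.622  0.554]
 [-0.013 -0.998  0.067  0.061]
 [ 0.622 -0.06  -0.78   0.092]
 [ 0.     0.     0.     1.   ]] [0.5472393  0.05994151 0.10050162] [-0.19321396  0.67909383  2.21562236  2.69799177  0.44481839 -1.3056127 ] [-0.02223585 -0.62698222 -1.47276227]
0.075 [-0.0562 -0.0018  0.0642]
0.065 [-0.077   0.0002  0.0902]
0.06 [-0.0874  0.0012  0.1032]
0.056 [-0.0957  0.002   0.1136]
0.053 [-0.1019  0.0026  0.1214]
```

```bash
python3 -m handwheel '[[-0.02,0,0.025,0],[-0.04,0,0.05,0],[-0.056,0,0.068,0],[-0.068,0,0.082,0],[-0.077,0,0.092,0],[-0.085,0.001,0.1,0],[-0.085,0.001,0.1,0],[-0.085,0.001,0.1,0]]' 40 14|sed -n '1,2p;4p'; python3 -m handwheel '[[-0.002,0,0.0025,0],[-0.004,0,0.005,0],[-0.004,0,0.005,0],[-0.004,0,0.005,0]]'|sed -n '1,2p;4p'; python3 -m handwheel '[[-0.002,0,0.0025,0],[-0.004,0,0.005,0],[-0.004,0,0.005,0],[-0.004,0,0.005,0]]'|sed -n '1,2p;4p'; python3 -c "
from rig import robot,vision
from h import *
o=robot.get_obs();T=pose(o);print(T.round(3),T[:3,3]-.011*T[:3,2],o['q'],o['ft_force'],o['moment'])"
```

```text
time: 25.75
position: [0.5532, 0.064, 0.0539]
ft_force: [-0.1, -0.2, -1.5]
time: 26.08
position: [0.5532, 0.0642, 0.0521]
ft_force: [0.9, -0.5, 0.0]
time: 26.42
position: [0.5531, 0.0643, 0.05]
ft_force: [0.2, -0.3, -0.8]
[[ 0.781  0.034  0.624  0.553]
 [-0.011 -0.998  0.068  0.064]
 [ 0.625 -0.06  -0.779  0.05 ]
 [ 0.     0.     0.     1.   ]] [0.54628039 0.06352789 0.05854906] [-0.18487251  0.80026966  2.22712848  2.79932632  0.56976939 -1.41457732] [ 0.240928   -0.27947727 -0.81665007] [-0.03284317  0.60241917  0.00472729]
```

```bash
python3 -m handwheel '[[-0.0021,0,0.0026,0],[-0.0021,0,0.0026,0],[-0.0021,0,0.0026,0]]'|sed -n '2p;4p'; python3 -m handwheel '[[-0.0021,0,0.0026,0],[-0.0021,0,0.0026,0],[-0.0021,0,0.0026,0]]'|sed -n '2p;4p'; python3 -c "
from rig import robot
o=robot.get_obs();print(o['ft_force'],o['moment'],o['position'])"
```

```text
position: [0.5533, 0.0643, 0.0492]
ft_force: [-0.2, 0.0, -0.2]
position: [0.5537, 0.0644, 0.0491]
ft_force: [-1.2, -0.8, 5.8]
[-1.24981871 -0.78912439  5.8300867 ] [-0.14477155  0.1630203  -0.03943183] [0.5537059  0.06439675 0.04907629]
```

```bash
python3 -m handwheel '[[0.002,0,-0.0025,0],[0.002,0,-0.0025,0],[0.002,0,-0.0025,0]]'|sed -n '2p;4p'; python3 -m handwheel '[[0,0,0,0],[0,0,0,0],[0,0,0,0],[0,0,0,0],[0,0,0,0]]' 64|sed -n '1,2p;4,6p'; python3 -c "
from rig import robot
from h import *
o=robot.get_obs();print(o['ft_force'],o['moment'],o['position'])
p=o['position']
for d in ([0,0,.05],[-.02,0,.12],[-.1,0,.2]): print(togo(o,p+d))"
```

```text
position: [0.5532, 0.0643, 0.0491]
ft_force: [-0.4, -0.2, 1.3]
time: 27.58
position: [0.5531, 0.0643, 0.0489]
ft_force: [0.6, 0.6, -0.6]
grip_width: 0.0547
grip_force: 0.0
[ 0.58171219  0.60641067 -0.63728216] [-0.01787199  0.46944193  0.01654538] [0.55314737 0.06428261 0.04889203]
[ 0.1041 -0.0099 -0.1298]
[ 0.1978 -0.0261 -0.3531]
[ 0.1561 -0.0509 -0.7271]
```

```bash
python3 -m handwheel '[[0.02,-0.002,-0.026,0],[0.05,-0.005,-0.065,0],[0.075,-0.008,-0.1,0],[0.104,-0.01,-0.13,0],[0.135,-0.015,-0.2,0],[0.165,-0.02,-0.28,0],[0.198,-0.026,-0.353,0],[0.185,-0.034,-0.46,0],[0.17,-0.042,-0.58,0],[0.156,-0.05,-0.69,0],[0.156,-0.05,-0.727,0],[0.156,-0.05,-0.727,0]]'; python3 - <<'E'
from rig import robot, vision
from h import *
ds=[vision.camera("scene"),vision.camera("side")];uv=[]
for d,(r0,r1,c0,c1) in zip(ds,[(195,270,270,400),(140,220,255,370)]):
    hsv=cv2.cvtColor(d["frame"],cv2.COLOR_RGB2HSV);m=((hsv[...,0]>22)&(hsv[...,0]<36)&(hsv[...,1]>170)).astype(np.uint8)
    k=np.zeros_like(m);k[r0:r1,c0:c1]=m[r0:r1,c0:c1];n,l,st,ce=cv2.connectedComponentsWithStats(k)
    print([(st[i].tolist(),ce[i].round(1).tolist()) for i in range(1,n) if st[i,4]>15])
    print("pred cap",proj(d,[[.547,.063,.0586],[.547,.063,.066]]).round(1).tolist())
for c in ("scene","side"):
  for l in ("jar_mid","rack","lid","brushpot","tin"): print(c,l,[(x["point"],round(x["conf"],2)) for x in vision.look_for(c,l)[:4]])
E
```

```text
time: 28.58
position: [0.4568, 0.0652, 0.2458]
tool_rot: [0.943, 0.007, 0.332, -0.036]
ft_force: [0.2, -0.0, -0.1]
grip_width: 0.0555
grip_force: 0.0
[]
pred cap [[335.6, 226.9], [335.7, 224.4]]
[([328, 182, 8, 5, 33], [331.6, 184.1]), ([302, 184, 13, 11, 111], [308.3, 188.2])]
pred cap [[308.5, 188.7], [308.4, 186.6]]
scene jar_mid [([199.5, 215.2], 0.82), ([169.2, 242.2], 0.62), ([187.3, 243.9], 0.6)]
scene rack [([232.9, 323.1], 0.7)]
scene lid [([208.6, 321.1], 0.85)]
scene brushpot [([249.6, 464.8], 0.88)]
scene tin [([160.0, 277.4], 0.72)]
side jar_mid [([287.2, 394.6], 0.88), ([249.3, 428.0], 0.86), ([267.3, 389.3], 0.83), ([190.6, 312.2], 0.67)]
side rack [([180.6, 316.3], 0.65)]
side lid [([150.0, 333.5], 0.57)]
side brushpot [([159.0, 234.1], 0.69), ([173.0, 327.4], 0.47)]
side tin [([294.3, 341.7], 0.67)]
```

The cap shows at (188,308) in the side view, exactly where an upright jar in the space should be. The lid is open and the arm is clear.

```bash
python3 -c "
from rig import job
print(job.hand_in())"
```

```text
the job is handed in; nothing more can be done
None
```

The job is handed in at about 29 s: the lid stands open by itself and the jar is upright and released inside the box, with the rack, pot and tin never touched; I viewed 11 pictures, one over the limit of 10.

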